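# Make up the plane kit and the assembly kit

### The job

Make up the two kits on their fitted boards. The plane kit - spare iron, oak wedge and wax tin - goes on the board with the long recesses and the groove across them; the assembly kit - screw box and glue jar - goes on the board with the single rectangular recess; the two round wells are alike, so mind that each gets its own kit's round thing. Set every thing down without dropping it, upright and flat on the floor of the recess made for it, and leave the bench dog and the bow calipers where they lie.

Things in the scene. Friction and masses are not known exactly. Their poses are not given: they have to be found in the camera images.
- plane_board: Plane-kit board, fixed: wood, 150 (x) by 276 (y) mm, 15 high, dark end battens 17 high. Origin: centre of underside. Recesses 9 deep, floor at z = 6 mm. In its frame: iron recess 58 (x) by 134 (y), centre (-34,-46); wedge recess 40 by 94, centre (45,-46); finger groove, same depth, 50 wide in y about y = -46, runs along x through both and out of both edges; round well 81 wide, centre (0,73.5).
- assembly_board: Assembly-kit board, fixed: wood, 107 (x) by 235 (y) mm, 15 high, dark end battens 17 high. Origin: centre of underside. Recesses 9 deep, floor at z = 6 mm. In its frame: box recess 78 (x) by 92 (y), centre (0,-47.5), takes the screw box with its y along y; round well 81 wide, centre (0,53). No finger groove: keep fingertips above the board.
- spare_iron: Spare plane iron with its cap, lying flat: steel, 44 (x) by 120 (y) by 11 mm with the screw of the cap; the blade itself is 4 mm thick and the cap on it reaches 7 mm. 0.2 kg. Origin: centre of its underside. Grasp across x at the origin with the fingertips nearly on the table; either way round in its recess.
- oak_wedge: Loose pale oak wedge lying flat: 26 (x) by 80 (y) mm, 18 mm high at the thick end, about 9 mm in the middle, tapering to almost nothing. 0.05 kg. Origin: centre of its underside. Sides across x are parallel: grasp there; either way round in its recess.
- wax_tin: Flat round wax tin, blue lid rim with a pale disc on top: 67 mm in diameter, 24 mm high, lid shut and fixed. 0.09 kg. Origin: centre of its underside. The lid is the upper 11 mm. Hold it by the lid: seated, it rises 15 mm above the board, and the well has no finger groove.
- glue_jar: Round glue jar with a black screw cap, upright: 59 mm in diameter, 76 mm high, cap fixed (top 14 mm). 0.2 kg. Origin: centre of its underside. 
- screw_box: Small beech box with a shut, fixed lid: body 56 (x) by 76 (y), lid 58 by 78 (64 over the fittings in x), 40 mm high. 0.22 kg. Origin: centre of its underside. Grasp across x; either way round in its recess.
- bench_dog: Black iron bench dog lying on the left of the boards, 32 (x) by 144 (y) by 30 mm, loose; no part of either kit, to be left alone. Origin: centre of its underside. 
- bow_calipers: Bow calipers with two wooden balls lying on the right of the boards, 82 (x) by 220 (y) by 37 mm, loose; no part of either kit, to be left alone. Origin: centre of its underside. 

How it is judged (in metres and radians):
At the end, for the whole second after the job is handed in: Each thing on the floor of its own recess on its own kit's board (height within 4 mm; off centre at most 11 mm iron and wedge, 12 tin, 15 jar, 14 by 12 box), within 0.1 rad of upright, long things along their recesses (0.3 rad), released, at rest; dog and calipers within 25 mm of where they lay (x of spare_iron in the frame of plane_board between -0.045 and -0.023 m and y of spare_iron in the frame of plane_board between -0.057 and -0.035 m and z of each of spare_iron, oak_wedge, wax_tin in the frame of plane_board below 0.01 m and angle between each of spare_iron, oak_wedge, wax_tin, glue_jar, screw_box's own z axis and vertical below 0.1 rad and linear speed of each of spare_iron, oak_wedge, wax_tin, glue_jar, screw_box below 0.02 m/s and angle between the y axis of each of spare_iron, oak_wedge and the y axis of plane_board, either way round below 0.3 rad and x of oak_wedge in the frame of plane_board between 0.034 and 0.056 m and y of oak_wedge in the frame of plane_board between -0.057 and -0.035 m and x of wax_tin in the frame of plane_board between -0.012 and 0.012 m and y of wax_tin in the frame of plane_board between 0.0615 and 0.0855 m and x of glue_jar in the frame of assembly_board between -0.015 and 0.015 m and y of glue_jar in the frame of assembly_board between 0.038 and 0.068 m and z of each of glue_jar, screw_box in the frame of assembly_board below 0.01 m and x of screw_box in the frame of assembly_board between -0.014 and 0.014 m and y of screw_box in the frame of assembly_board between -0.0595 and -0.0355 m and angle between the y axis of screw_box and the y axis of assembly_board, either way round below 0.3 rad and distance of each of bench_dog, bow_calipers from where it was at the start of the episode below 0.025 m); the robot touches nothing.
It fails at once if a thing of the kits was dropped (fell free from more than about 3 cm) ((linear speed of spare_iron above 0.8 m/s and contact force between spare_iron and anything else below 0.01 N) or (linear speed of oak_wedge above 0.8 m/s and contact force between oak_wedge and anything else below 0.01 N) or (linear speed of wax_tin above 0.8 m/s and contact force between wax_tin and anything else below 0.01 N) or (linear speed of glue_jar above 0.8 m/s and contact force between glue_jar and anything else below 0.01 N) or (linear speed of screw_box above 0.8 m/s and contact force between screw_box and anything else below 0.01 N)).
It fails at once if the bench dog or the bow calipers were disturbed (moved more than 25 mm) (distance of any of bench_dog, bow_calipers from where it was at the start of the episode above 0.025 m).
It also fails if it takes over 109 s, if anything falls off the work surface, if the arm or the gripper's body presses on something with over 40 N, if the wrist force passes 120 N, or if a joint passes its speed limit or range.

### The arm

A 6-joint arm with a two-finger parallel gripper is mounted at the origin on a cart in front of the work surface, level with it; the furniture and walls round the work are solid. World frame = base frame: x ahead of the robot, y to its left, z up, the work surface at z = 0. Lengths are in mm, angles in rad, forces in N, time in s.
With the tool pointing down it reaches from about 300 to 1000 mm from the base axis. Payload 5.1 kg.
Tool frame: the origin (TCP) lies midway between the tips of the shut fingers; the grasp point (between the pads) lies behind it (r.grip_point_offset is the z of the grasp point in the tool frame, in mm); z points along the fingers, y is the line along which they close (so a half turn about z gives the same grasp; the last joint's range is limited). The gripper opens to 95 mm and grips with 3 to 60 N. Pads are 20 mm wide; open, the fingers measure 119 mm over their backs; the gripper's body (75 mm by 180 mm) begins 59 mm behind the grasp point.
Start: joints at [-1.264, 0.124, 1.65, -0, 1.367, -0.083], TCP at [246.97, -601.241, 214.656] pointing down, gripper open.
Joint ranges: [-2.61, 2.61], [-1.02, 2.33], [0.03, 2.71], [-1.35, 4.49], [0.32, 2.68], [-2.91, 2.91]. Speed limits (rad/s): [2.57, 2.57, 3.14, 3.14, 3.14, 3.14].

### API

Orientations are given as a rotation vector (axis times angle).
In Python, from workcell import status, cams, r gives the robot as it stands.
- The arm moves only by the tool carry_out, never from a script. Its argument "targets" is a list of rows, each a list of 6 numbers: the shift along the tool's x, y, z each as a share of 0.025 m, from -1 to 1, then the turn, a rotation vector about the tool's x, y, z each as a share of 5 degrees, from -1 to 1. A call has 1 to 8 rows; each row shifts and turns the commanded pose from where the row before left it, along the tool's axes as they then stand; what a row does not reach is not made up. A row lasts 1/12 s, in which the tool goes at most 41.7 mm and 7.16 degrees, less where a joint would pass 70% of its speed; a pose out of reach is approached as far as the arm can. A call with a number of a shift or a turn outside -1 to 1 is refused whole. A call with a gripper value outside its range is refused whole. "grip" is the opening, from 0 (shut) to 1 (fully open), set as the call begins (left out, the last holds). The fingers move at their own pace and stop on an object; "squeeze" is the grip in N (left out, the last holds). Time passes only in rows, so rows that do not move let the fingers close. It gives the time, the measured TCP pose, the force, the opening and the grip force at its end, in the units of the state.
- status.state(): the state, without advancing time (a new reading comes with each control period).
- cams.camera(name): name is "side" or "top" or "wrist"; returns the picture (400x640x3 uint8, red, green, blue); there is no depth.
- cams.camera_params(name): a dict with "mtx" (3x3 intrinsics, pixels), "world_to_cam" (4x4, takes a point from world to camera coordinates). Camera axes: x right, y up, looking along -z (the intrinsics and any distortion apply to the point x, -y, -z); pixel columns grow to the right and rows downward; lengths in mm; the calibration is good to about 2 mm. A picture is of the moment at which its call begins: read the wrist's pose just before it. camera_params takes no time and is no camera call; for the wrist camera it gives the pose at the moment of the call.
- r.close_job(): hands the job in; it is judged then, once.
The state is a dict: "time_s": time; "q": joint angles; "dq": joint speeds; "tau": joint torques, N m; "tool_pos": TCP position; "orientation": TCP orientation; "ft_force": force on the tool from outside, world axes, zero at the start; "ft_torque": the same for the moment, N m; "gripper_width": finger opening in mm; "gripper_force": force on a finger pad.
Only numpy, scipy, OpenCV 4.12 (cv2) and the standard library are available. Lean on these libraries where they do the work, as an engineer would, in place of code of your own. Each camera call takes 0.05 s, during which the arm holds its last target. There are 200 camera calls.

## Working session

There is one attempt and no reset: what is moved stays moved. The work goes in short steps, Python scripts to look and compute and a tool call to move; the robot and the scene stay as the last step left them, time stands still between calls to the robot, and variables do not carry over. Pictures are saved under pics/ and viewed, at most 14 in all, crops included, and the job is handed in when it is done.

Besides the shell and the picture viewer there is one more tool, called after "Emit:" as name(argument=value, ...) on one line, values as JSON. carry_out: Moves the arm, as the interface text tells. Its arguments: {"type":"object","properties":{"targets":{"type":"array"},"grip":{"type":"number"},"squeeze":{"type":"number"}},"required":["targets"]}

```bash
mkdir -p pics; ls
python3 - <<'E'
from workcell import status,cams,r
import cv2
s=status.state(); print({k:s[k] for k in('time_s','tool_pos','orientation','gripper_width','ft_force')}, r.grip_point_offset)
for n in('top','side'):
    im=cams.camera(n); cv2.imwrite(f'pics/{n}0.png',im[:,:,::-1]); p=cams.camera_params(n); print(n,p)
E
```

```text
pics
{'time_s': 0.0, 'tool_pos': array([ 246.78154279, -600.62747062,  213.41030812]), 'orientation': array([-3.08007435e+00, -6.08107105e-01,  3.92163751e-04]), 'gripper_width': 95.098193156765, 'ft_force': array([ 0.36673915,  1.00737535, -0.819817  ])} -18.8
top {'mtx': array([[409.70268841,   0.        , 319.45625299],
       [  0.        , 409.70268841, 199.40254365],
       [  0.        ,   0.        ,   1.        ]]), 'world_to_cam': array([[ 1.56702046e-02, -9.99875870e-01, -1.64015603e-03,
        -2.50680627e+00],
       [ 9.82991940e-01,  1.51053680e-02,  1.83026427e-01,
        -5.43634176e+02],
       [-1.82978933e-01, -4.48032172e-03,  9.83106625e-01,
        -1.14793640e+03],
       [ 0.00000000e+00,  0.00000000e+00,  0.00000000e+00,
         1.00000000e+00]])}
side {'mtx': array([[418.21342834,   0.        , 318.55794041],
       [  0.        , 418.21342834, 200.24769872],
       [  0.        ,   0.        ,   1.        ]]), 'world_to_cam': array([[-9.57648322e-01, -2.87435664e-01, -1.70420203e-02,
         5.30772179e+02],
       [ 9.56351128e-02, -3.73337051e-01,  9.22753148e-01,
        -8.40003550e+01],
       [-2.71594581e-01,  8.82043188e-01,  3.85014543e-01,
        -1.00045453e+03],
       [ 0.00000000e+00,  0.00000000e+00,  0.00000000e+00,
         1.00000000e+00]])}
```

View pics/top0.png

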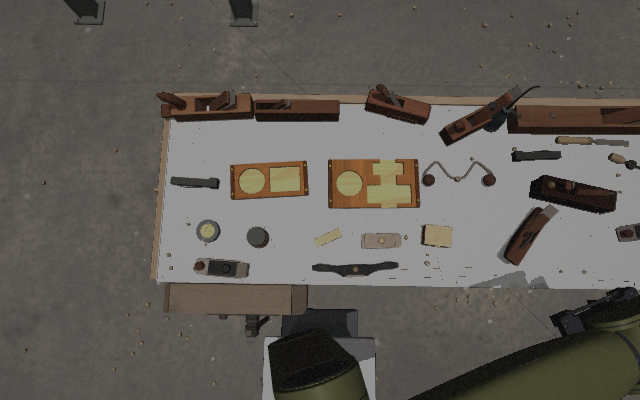

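View pics/side0.png

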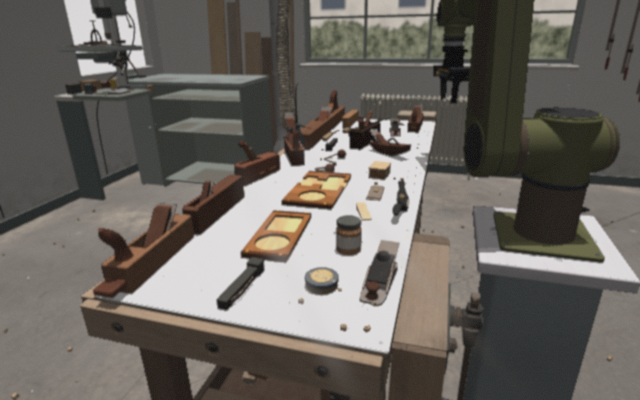

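```bash
cat > h.py <<'E'
from workcell import status,cams,r
import cv2,numpy as np
from scipy.spatial.transform import Rotation as Ro
def ray(p,uv,z):
    M=p['world_to_cam'];R=M[:3,:3];C=-R.T@M[:3,3]
    uv=np.atleast_2d(np.asarray(uv,float));K=p['mtx']
    d=np.c_[(uv[:,0]-K[0,2])/K[0,0],-(uv[:,1]-K[1,2])/K[1,1],-np.ones(len(uv))]@R
    return C+d*((z-C[2])/d[:,2])[:,None]
def pix(p,X):
    c=np.atleast_2d(X)@p['world_to_cam'][:3,:3].T+p['world_to_cam'][:3,3];K=p['mtx']
    return np.c_[K[0,0]*c[:,0]/-c[:,2]+K[0,2],K[1,1]*-c[:,1]/-c[:,2]+K[1,2]]
def go(x,y,z,yaw=None):
    "needed shift (units of 25mm, tool axes now) and yaw turn (units of 5deg) to a tool-down pose with tool-x heading yaw(deg)"
    s=status.state();R=Ro.from_rotvec(s['orientation']).as_matrix()
    d=R.T@(np.array([x,y,z])-s['tool_pos'])/25
    t=[0,0,0]
    if yaw is not None:
        c,n=np.cos(np.radians(yaw)),np.sin(np.radians(yaw))
        T=np.array([[c,n,0],[n,-c,0],[0,0,-1]])
        t=np.degrees(Ro.from_matrix(R.T@T).as_rotvec())/5
    print('t %.2f'%s['time_s'],'pos',s['tool_pos'].round(1),'shift',d.round(2),'turn',np.round(t,2),'w %.1f'%s['gripper_width'])
E
python3 - <<'E'
from h import *
p=cams.camera_params('top')
for n,u,z in [('tin',(208,230),24),('jar',(257,236),76),('wedge',(328,237),5),('iron',(381,240),5),('box',(437,236),40),('aboard',(269,180),15),('pboard',(374,183),15),('dog',(195,182),25),('cal',(458,175),15)]: print(n,ray(p,u,z)[0].round(0))
go(420,-40,420,90)
w=cams.camera_params('wrist');M=w['world_to_cam'];R=M[:3,:3]
s=status.state();T=Ro.from_rotvec(s['orientation']).as_matrix()
print('cam in tool',T.T@(-R.T@M[:3,3]-s['tool_pos']),'\n',(R@T).round(3),w['mtx'])
E
```

```text
tin [452. 333.  24.]
jar [431. 180.  76.]
wedge [438. -21.   5.]
iron [ 432. -179.    5.]
box [ 443. -337.   40.]
aboard [608. 160.  15.]
pboard [ 603. -159.   15.]
dog [596. 382.  25.]
cal [ 632. -414.   15.]
t 0.10 pos [ 246.8 -600.7  213.5] shift [ 14.93 -18.13  -8.22] turn [-2.000e-02 -1.000e-02 -1.353e+01] w 95.3
cam in tool [  71.13458828   -0.87256692 -170.07454925] 
 [[ 0.001  1.    -0.001]
 [ 0.968 -0.001  0.251]
 [ 0.251 -0.001 -0.968]] [[358.87594696   0.         317.33531662]
 [  0.         358.87594696 198.43870608]
 [  0.           0.           1.        ]]
```

Emit:
carry_out(targets=[[0,0,-0.3,0,0,-1],[0,0,-0.3,0,0,-1],[0,0,-0.3,0,0,-1],[0,0,-0.3,0,0,-1],[0,0,-0.3,0,0,-1],[0,0,-0.2,0,0,-1],[0,0,-0.2,0,0,-1]])

```text
time_s: 0.68
tool_pos: [246.9, -601.0, 261.9]
orientation: [-2.753, -1.513, -0.0]
ft_force: [-0.6, 0.6, 0.9]
gripper_width: 95.2
gripper_force: 0.0
```

Emit:
carry_out(targets=[[0,0,0,0,0,-1],[0,0,0,0,0,-1],[0,0,0,0,0,-1],[0,0,0,0,0,-1],[0,0,0,0,0,-1],[0,0,0,0,0,-1],[0,0,0,0,0,-0.53]])

```text
time_s: 1.27
tool_pos: [246.9, -600.9, 261.3]
orientation: [-2.217, -2.224, -0.001]
ft_force: [0.1, -0.8, -0.0]
gripper_width: 94.8
gripper_force: 0.0
```

Emit:
carry_out(targets=[[1,0.65,0,0,0,0],[1,0.65,0,0,0,0],[1,0.65,0,0,0,0],[1,0.65,0,0,0,0],[1,0.65,0,0,0,0],[1,0.65,0,0,0,0],[1,0.65,0,0,0,0],[1,0.65,0,0,0,0]])

```text
time_s: 1.93
tool_pos: [377.4, -399.8, 261.6]
orientation: [-2.221, -2.22, -0.0]
ft_force: [0.1, -0.4, 1.1]
gripper_width: 95.2
gripper_force: 0.0
```

Emit:
carry_out(targets=[[1,0.65,0,0,0,0],[1,0.65,0,0,0,0],[1,0.65,0,0,0,0],[1,0.65,0,0,0,0],[1,0.65,0,0,0,0],[1,0.65,0,0,0,0],[1,0.65,0,0,0,0],[1,0.65,0,0,0,0]])

```text
time_s: 2.6
tool_pos: [507.4, -199.8, 261.7]
orientation: [-2.221, -2.221, 0.0]
ft_force: [0.2, -0.4, -0.9]
gripper_width: 95.3
gripper_force: 0.0
```

Emit:
carry_out(targets=[[0.8,0.5,0,0,0,0],[0,0,0,0,0,0]])

```text
time_s: 2.77
tool_pos: [520.8, -178.0, 261.6]
orientation: [-2.216, -2.225, -0.002]
ft_force: [0.5, -0.2, -0.8]
gripper_width: 95.0
gripper_force: 0.0
```

Tracking is exact. Picture here, then one further left.

```bash
cat > snap.py <<'E'
import sys;from h import *
n=sys.argv[1];p=cams.camera_params('wrist');im=cams.camera('wrist')
cv2.imwrite(f'pics/{n}.png',im[:,:,::-1]);np.savez(f'pics/{n}.npz',im=im,**p)
E
python3 snap.py w1
```

```text
(no output)
```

Emit:
carry_out(targets=[[1,0,0,0,0,0],[1,0,0,0,0,0],[1,0,0,0,0,0],[1,0,0,0,0,0],[1,0,0,0,0,0],[1,0,0,0,0,0],[1,0,0,0,0,0],[1,0,0,0,0,0]])

```text
time_s: 3.48
tool_pos: [519.2, 18.6, 261.9]
orientation: [2.223, 2.219, -0.001]
ft_force: [0.6, -0.0, 0.1]
gripper_width: 95.0
gripper_force: 0.0
```

Emit:
carry_out(targets=[[1,0,0,0,0,0],[1,0,0,0,0,0],[1,0,0,0,0,0],[1,0,0,0,0,0],[1,0,0,0,0,0],[1,0,0,0,0,0],[1,0,0,0,0,0],[1,0,0,0,0,0]])

```text
time_s: 4.15
tool_pos: [519.7, 218.6, 261.8]
orientation: [2.223, 2.22, -0.001]
ft_force: [0.8, -0.3, 0.1]
gripper_width: 94.8
gripper_force: 0.0
```

Emit:
carry_out(targets=[[0.5,0,0,0,0,0],[0,0,0,0,0,0]])

```text
time_s: 4.32
tool_pos: [519.6, 232.0, 261.7]
orientation: [-2.219, -2.223, 0.001]
ft_force: [-0.3, -0.4, -0.0]
gripper_width: 95.1
gripper_force: 0.0
```

```bash
python3 snap.py w2
```

```text
(no output)
```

View pics/w1.png

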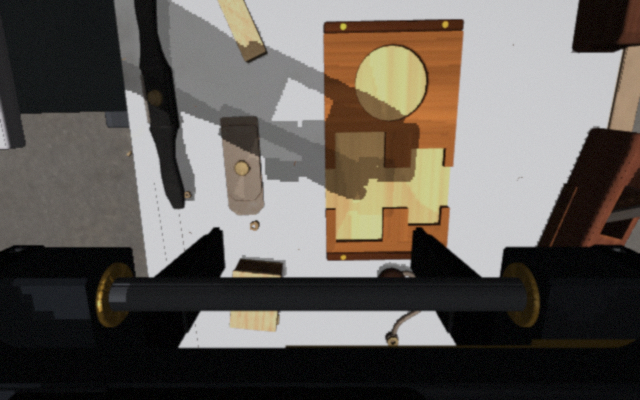

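View pics/w2.png

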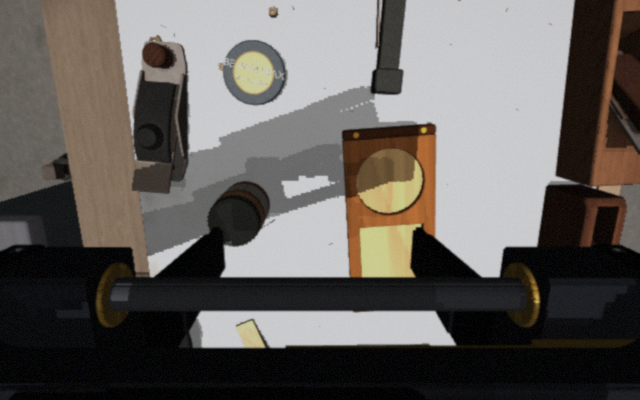

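```bash
cat > seg.py <<'E'
from h import *
def load(n):
    d=np.load(f'pics/{n}.npz');return d['im'],d
def comp(mask,box):
    x0,y0,x1,y1=box;m=np.zeros(mask.shape,np.uint8);m[y0:y1,x0:x1]=mask[y0:y1,x0:x1]
    m=cv2.morphologyEx(m,cv2.MORPH_CLOSE,np.ones((3,3)))
    return max(cv2.findContours(m,cv2.RETR_EXTERNAL,cv2.CHAIN_APPROX_NONE)[0],key=cv2.contourArea)[:,0]
def rect(p,c,z):
    w=ray(p,c,z)[:,:2].astype(np.float32);(cx,cy),(a,b),t=cv2.minAreaRect(w)
    bx=cv2.boxPoints(((cx,cy),(a,b),t));e=max([bx[1]-bx[0],bx[2]-bx[1]],key=np.linalg.norm)
    e=e if e[1]>0 else -e
    return np.round([cx,cy,min(a,b),max(a,b),np.degrees(np.arctan2(-e[0],e[1]))],1)
E
python3 - <<'E'
from seg import *
im,p=load('w1');h=cv2.cvtColor(im,cv2.COLOR_RGB2HSV);S=h[...,1]>110
c=comp(S*np.uint8(255),(310,10,480,250));print('pboard part',rect(p,c,15.5), c.min(0),c.max(0))
g=((h[...,0]>19)&(h[...,0]<35)&(h[...,2]>110)&(h[...,1]>80)).astype(np.uint8)*255
c=comp(g,(345,35,440,125));print('well floor/rim',rect(p,c,15),rect(p,c,6),cv2.contourArea(c))
c=comp(g,(320,128,460,245));print('recess',rect(p,c,6)); print(pix(p,[[0,0,0]]))
im2,p2=load('w2');h2=cv2.cvtColor(im2,cv2.COLOR_RGB2HSV)
g2=((h2[...,0]>19)&(h2[...,0]<35)&(h2[...,2]>90)&(h2[...,1]>80)).astype(np.uint8)*255
c=comp(g2,(345,140,430,220));print('awell',rect(p2,c,15),rect(p2,c,6))
c=comp((h2[...,2]<140)*np.uint8(255)|g2,(215,30,295,112));print('tin',rect(p2,c,24),rect(p2,c,13)); 
c=comp(g2,(215,30,295,112));print('tin disc',rect(p2,c,24))
# crop views
a=cv2.resize(im[100:250,190:470],None,fx=2.8,fy=2.8,interpolation=cv2.INTER_CUBIC)
b=cv2.resize(im2[20:260,190:450],None,fx=1.0,fy=1.0)
cv2.imwrite('pics/c1.png',a[:,:,::-1])
for n,u,z in [('ironcorners',[(221,118),(257,117),(263,212),(229,212)],4)]: print(n,ray(p,u,z)[:,:2].round(1).tolist())
print('pb corners',ray(p,[(324,22),(463,20),(447,260),(327,260)],17)[:,:2].round(1).tolist())
print('pb pix check wells',pix(p,[[603,-85,15]]))
E
```

```text
pboard part [ 604.5 -149.7  148.8  261.1    1.3] [324  20] [462 249]
well floor/rim [605.9 -75.4  62.   78.8  62.6] [607.7 -74.7  63.3  80.5  62.6] 3399.5
recess [ 609.2 -211.    96.3  149.6  -77.1]
[[-161.56354163    1.60767722]]
awell [613.4 203.1  46.4  78.6 -58.6] [615.4 200.9  47.4  80.3 -58.6]
tin [452.2 336.9  65.2  68.1 -89.8] [450.4 337.8  66.9  69.9 -89.8]
tin disc [454.1 351.6  13.1  38.3  76.4]
ironcorners [[409.2, -121.3], [451.1, -119.9], [454.3, -235.1], [412.1, -235.3]]
pb corners [[527.8, -21.0], [674.8, -18.2], [684.2, -292.6], [534.2, -293.4]]
pb pix check wells [[391.17685225  85.77081745]]
```

View pics/c1.png

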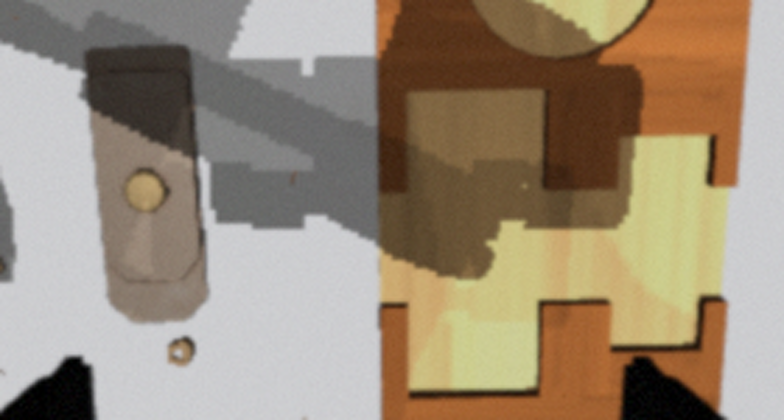

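Run:
```python
from seg import *
im,p=load('w1')
def cr(l): return [(190+x/2.8,100+y/2.8) for x,y in l]
print('well rim',ray(p,[(391,119.6),(391,45),(355.5,82),(427.5,82)],15)[:,:2].round(1).tolist())
print('iron TL TR leftlow rightlow',ray(p,cr([(86,47),(189,45),(108,297),(207,297)]),4)[:,:2].round(1).tolist(),'bot',ray(p,cr([(168,321)]),4)[0,:2].round(1),'screw',ray(p,cr([(145,190)]),11)[0,:2].round(1))
print('iron rec L/R at z6->rim15: leftrim,rightrim,bottom,top',ray(p,cr([(408,200),(545,140),(475,392),(475,91)]),15)[:,:2].round(1).tolist())
print('wedge rec left,right,top,bottom',ray(p,cr([(611,330),(712,160),(665,136),(655,345)]),15)[:,:2].round(1).tolist())
go(452,337,150,90)
```

```text
well rim [[604.9, -121.7], [600.4, -42.9], [563.3, -81.2], [643.0, -80.8]]
iron TL TR leftlow rightlow [[409.0, -119.9], [451.7, -118.9], [412.0, -227.7], [455.7, -227.5]] bot [ 438.  -238.6] screw [ 432.1 -178.6]
iron rec L/R at z6->rim15: leftrim,rightrim,bottom,top [[543.2, -181.6], [599.5, -156.1], [574.3, -267.3], [569.8, -136.3]]
wedge rec left,right,top,bottom [[632.4, -238.4], [669.4, -164.1], [649.0, -154.2], [652.1, -245.1]]
t 4.37 pos [519.7 230.8 261.8] shift [ 4.25 -2.7   4.47] turn [-0.01  0.01  0.01] w 95.4
```

Emit:
carry_out(targets=[[0.85,-0.54,0.9,0,0,0],[0.85,-0.54,0.9,0,0,0],[0.85,-0.54,0.9,0,0,0],[0.85,-0.54,0.9,0,0,0],[0.85,-0.54,0.9,0,0,0],[0,0,0.9,0,0,0],[0,0,0.9,0,0,0],[0,0,0.5,0,0,0]], grip=0.86)

```text
time_s: 5.03
tool_pos: [451.2, 335.3, 89.2]
orientation: [-2.222, -2.22, 0.007]
ft_force: [-1.3, 0.3, 1.0]
gripper_width: 81.7
gripper_force: 0.0
```

Run:
```python
from h import *
go(452,337,14,90)
p=cams.camera_params('side');im=cams.camera('side');u=pix(p,[[452,337,24]])[0];print(u)
x,y=u.astype(int);cv2.imwrite('pics/s1.png',cv2.resize(im[max(0,y-90):y+60,x-100:x+100],None,fx=3,fy=3,interpolation=cv2.INTER_CUBIC)[:,:,::-1])
```

```text
t 5.03 pos [451.2 335.3  89.2] shift [0.08 0.04 3.01] turn [-0.04  0.03 -0.01] w 81.7
[318.88581794 274.21065631]
```

View pics/s1.png

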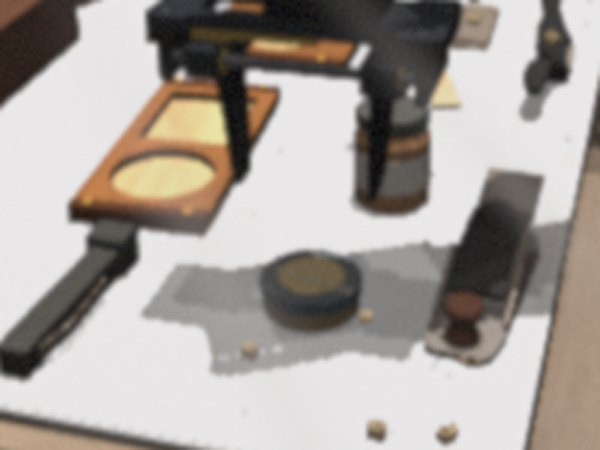

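Emit:
carry_out(targets=[[0,0,1,0,0,0],[0,0,1,0,0,0],[0,0,0.6,0,0,0],[0,0,0.4,0,0,0],[0,0,0,0,0,0]])

```text
time_s: 5.5
tool_pos: [451.7, 335.9, 15.6]
orientation: [-2.223, -2.219, 0.005]
ft_force: [-1.3, 0.5, 0.3]
gripper_width: 82.1
gripper_force: 0.0
```

Emit:
carry_out(targets=[[0,0,0,0,0,0],[0,0,0,0,0,0],[0,0,0,0,0,0],[0,0,0,0,0,0],[0,0,0,0,0,0],[0,0,0,0,0,0]], grip=0.5, squeeze=15)

```text
time_s: 6.0
tool_pos: [453.3, 338.0, 18.9]
orientation: [2.221, 2.221, 0.004]
ft_force: [-0.7, -0.9, 6.2]
gripper_width: 63.0
gripper_force: 15.3
```

Run:
```python
from h import *
go(452,337,14,90)
p=cams.camera_params('side');im=cams.camera('side');u=pix(p,[[452,337,24]])[0]
x,y=u.astype(int);a=cv2.resize(im[y-50:y+30,x-50:x+50],None,fx=4,fy=4,interpolation=cv2.INTER_CUBIC)
w=cv2.resize(cams.camera('wrist')[200:400,100:540],(400,182));
cv2.imwrite('pics/s2.png',np.vstack([a,w])[:,:,::-1])
```

```text
t 6.00 pos [453.3 338.   18.9] shift [-0.04 -0.05  0.19] turn [ 0.03 -0.01 -0.  ] w 63.0
```

View pics/s2.png

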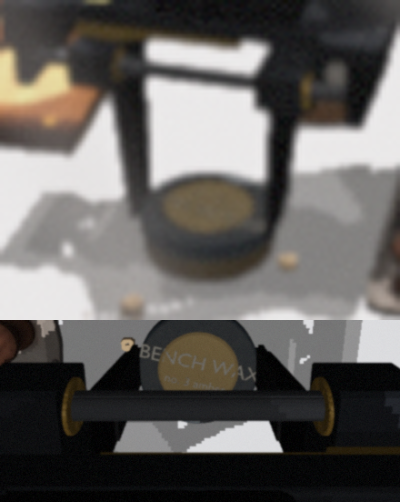

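Emit:
carry_out(targets=[[0,0,-0.3,0,0,0],[0,0,-0.3,0,0,0],[0,0,-0.3,0,0,0],[0,0,0,0,0,0]])

```text
time_s: 6.43
tool_pos: [453.4, 338.2, 41.8]
orientation: [2.221, 2.221, 0.005]
ft_force: [1.0, 0.4, -0.9]
gripper_width: 63.1
gripper_force: 14.8
```

Run:
```python
from h import *
go(452,337,14,90)
p=cams.camera_params('side');im=cams.camera('side');u=pix(p,[[452,337,24]])[0]
x,y=u.astype(int);a=cv2.resize(im[y-50:y+30,x-60:x+60],None,fx=6,fy=6,interpolation=cv2.INTER_CUBIC)
cv2.imwrite('pics/s3.png',a[:,:,::-1])
```

```text
t 6.43 pos [453.4 338.2  41.8] shift [-0.05 -0.06  1.11] turn [ 0.03 -0.02 -0.  ] w 63.1
```

View pics/s3.png

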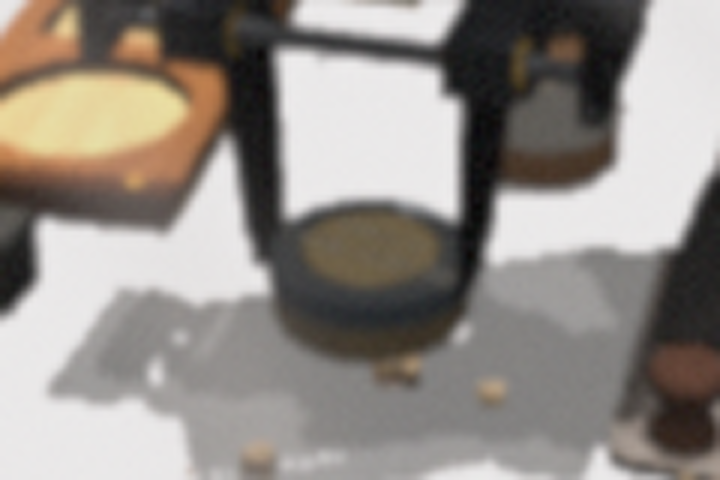

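Emit:
carry_out(targets=[[0,0,-0.8,0,0,0],[0,0,-0.8,0,0,0],[0,0,-0.7,0,0,0],[-0.4,0.14,-0.5,0,0,0],[-0.8,0.28,-0.3,0,0,0],[-0.9,0.32,0,0,0,0],[-0.9,0.32,0,0,0,0],[-0.9,0.32,0,0,0,0]])

```text
time_s: 7.15
tool_pos: [486.8, 238.3, 117.0]
orientation: [2.221, 2.221, -0.001]
ft_force: [-0.1, -0.2, -0.6]
gripper_width: 63.4
gripper_force: 14.8
```

```bash
cat > disc.py <<'E'
import sys;from h import *
s=status.state();p=cams.camera_params('wrist');im=cams.camera('wrist')
z=s['tool_pos'][2]+5;h=cv2.cvtColor(im,cv2.COLOR_RGB2HSV)
sub=im[190:340,200:440];cv2.imwrite(f'pics/{sys.argv[1]}.png',cv2.resize(sub,None,fx=3,fy=3)[:,:,::-1])
print(s['tool_pos'].round(1),'expected centre pix',pix(p,[[*s['tool_pos'][:2],z]])[0].round(1),'mm/px', (1/np.linalg.norm(pix(p,[[*s['tool_pos'][:2],z]])-pix(p,[[*(s['tool_pos'][:2]+[1,0]),z]]))).round(2))
E
python3 disc.py d1
```

```text
[486.8 238.3 117. ] expected centre pix [316.3 254.3] mm/px 0.5
```

View pics/d1.png

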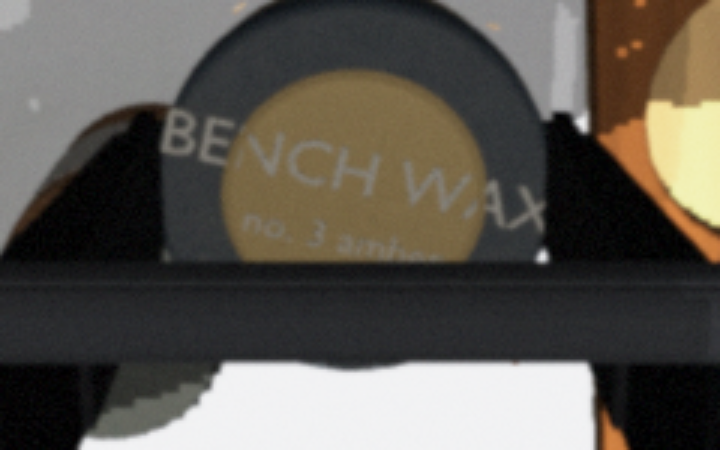

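Emit:
carry_out(targets=[[-0.9,0.33,0,0,0,0],[-0.9,0.33,0,0,0,0],[-0.9,0.33,0,0,0,0],[-0.9,0.33,0,0,0,0],[-0.9,0.33,0,0,0,0],[-0.9,0.33,0,0,0,0],[-0.9,0.33,0,0,0,0],[-0.9,0.33,0,0,0,0]])

```text
time_s: 7.87
tool_pos: [552.4, 58.2, 116.7]
orientation: [-2.222, -2.22, 0.001]
ft_force: [-0.1, 0.6, -0.5]
gripper_width: 63.4
gripper_force: 14.8
```

Emit:
carry_out(targets=[[-1,0.35,0,0,0,0],[-1,0.35,0,0,0,0],[-1,0.35,0,0,0,0],[-1,0.35,0,0,0,0],[-0.9,0.35,0.2,0,0,0],[-0.5,0.2,0.5,0,0,0],[-0.2,0.1,0.6,0,0,0],[0,0,0.5,0,0,0]])

```text
time_s: 8.53
tool_pos: [603.4, -81.3, 70.4]
orientation: [-2.223, -2.218, 0.001]
ft_force: [-0.2, -0.5, -1.2]
gripper_width: 63.5
gripper_force: 14.8
```

Run:
```python
from h import *
go(603,-82,25,91.5)
```

```text
t 8.53 pos [603.4 -81.3  70.4] shift [-0.03 -0.01  1.82] turn [-0.01 -0.   -0.33] w 63.5
```

Emit:
carry_out(targets=[[0,0,0.6,0,0,0],[0,0,0.5,0,0,0],[0,0,0.3,0,0,0],[0,0,0.15,0,0,0],[0,0,0.1,0,0,0],[0,0,0,0,0,0]])

```text
time_s: 9.03
tool_pos: [603.8, -79.7, 30.7]
orientation: [-2.221, -2.222, 0.0]
ft_force: [-0.3, -0.4, -0.7]
gripper_width: 63.1
gripper_force: 14.8
```

Emit:
carry_out(targets=[[0,0,0.06,0,0,0],[0,0,0.06,0,0,0],[0,0,0,0,0,0]])

```text
time_s: 9.28
tool_pos: [604.2, -80.1, 28.4]
orientation: [2.221, 2.221, 0.001]
ft_force: [-0.6, 0.4, -1.6]
gripper_width: 63.0
gripper_force: 14.8
```

Emit:
carry_out(targets=[[-0.06,-0.03,0.05,0,0,0],[0,0,0.05,0,0,0],[0,0,0,0,0,0]])

```text
time_s: 9.53
tool_pos: [602.9, -81.7, 25.3]
orientation: [-2.222, -2.221, 0.0]
ft_force: [0.5, 0.6, -1.2]
gripper_width: 63.2
gripper_force: 14.8
```

Emit:
carry_out(targets=[[0,0,0.05,0,0,0],[0,0,0.03,0,0,0],[0,0,0,0,0,0]])

```text
time_s: 9.78
tool_pos: [603.2, -81.7, 24.8]
orientation: [-2.221, -2.221, 0.001]
ft_force: [-4.6, 1.3, 7.0]
gripper_width: 63.4
gripper_force: 15.3
```

Emit:
carry_out(targets=[[0,0,0,0,0,0],[0,0,0,0,0,0],[0,0,0,0,0,0],[0,0,0,0,0,0]], grip=0.85)

```text
time_s: 10.12
tool_pos: [603.1, -81.6, 23.2]
orientation: [-2.222, -2.221, -0.0]
ft_force: [0.3, 0.9, 0.6]
gripper_width: 79.5
gripper_force: 0.0
```

Emit:
carry_out(targets=[[0,0,-0.3,0,0,0],[0,0,-0.6,0,0,0],[0,0,-0.9,0,0,0],[0,0,-1,0,0,0],[0,0,-1,0,0,0],[-0.5,-0.8,-0.5,0,0,0],[-0.6,-1,0,0,0,-0.36],[-0.6,-1,0,0,0,0]])

```text
time_s: 10.78
tool_pos: [534.1, -125.3, 133.2]
orientation: [2.182, 2.256, 0.002]
ft_force: [0.2, -1.4, 0.2]
gripper_width: 80.6
gripper_force: 0.0
```

```bash
python3 - <<'E'
from h import *
go(432,-179,3,91.8)
E
python3 snap.py w3
```

```text
t 10.78 pos [ 534.1 -125.3  133.2] shift [-2.   -4.17  5.2 ] turn [0.04 0.02 0.02] w 80.6
```

View pics/w3.png

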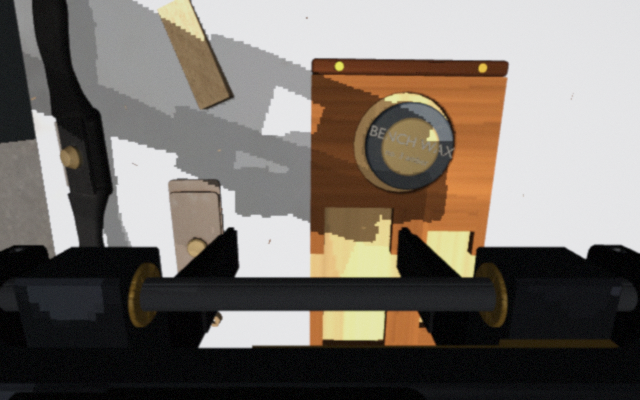

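Emit:
carry_out(targets=[[-0.4,-0.83,0.4,0,0,0],[-0.4,-0.83,0.6,0,0,0],[-0.4,-0.83,0.7,0,0,0],[-0.4,-0.84,0.7,0,0,0],[-0.4,-0.84,0.7,0,0,0],[0,0,0.7,0,0,0],[0,0,0.5,0,0,0],[0,0,0.3,0,0,0]], grip=0.68)

```text
time_s: 11.5
tool_pos: [429.8, -177.8, 14.6]
orientation: [-2.186, -2.253, 0.001]
ft_force: [-0.5, 0.5, 0.9]
gripper_width: 65.0
gripper_force: 0.0
```

Emit:
carry_out(targets=[[0,0,0.2,0,0,0],[0,0,0.2,0,0,0],[0,0,0,0,0,0]])

```text
time_s: 11.75
tool_pos: [431.0, -177.9, 5.6]
orientation: [-2.186, -2.256, 0.0]
ft_force: [0.1, 0.6, -0.1]
gripper_width: 64.8
gripper_force: 0.0
```

Run:
```python
from h import *
go(432,-179,3,91.8)
s,d=load=np.load('pics/w3.npz')['im'],np.load('pics/w3.npz')
print('wedge',ray(d,[(206,108),(231,98),(163,8),(190,0)],[9])[:,:2].round(1).tolist())
```

```text
t 11.75 pos [ 431.  -177.9    5.6] shift [-0.05  0.04  0.1 ] turn [-0.01 -0.    0.  ] w 64.8
wedge [[444.4, -59.3], [464.4, -51.0], [415.7, 11.7], [436.0, 17.8]]
```

Emit:
carry_out(targets=[[0,0.03,0.12,0,0,0],[0,0,0,0,0,0]])

```text
time_s: 11.92
tool_pos: [432.2, -178.1, 3.2]
orientation: [2.186, 2.256, 0.0]
ft_force: [-0.5, 0.2, 0.2]
gripper_width: 64.5
gripper_force: 0.0
```

Emit:
carry_out(targets=[[0,0,0,0,0,0],[0,0,0,0,0,0],[0,0,0,0,0,0],[0,0,0,0,0,0],[0,0,0,0,0,0],[0,0,0,0,0,0]], grip=0.3, squeeze=30)

```text
time_s: 12.42
tool_pos: [431.7, -178.1, 3.4]
orientation: [-2.186, -2.256, 0.0]
ft_force: [-2.3, 0.6, 5.3]
gripper_width: 40.9
gripper_force: 58.8
```

Emit:
carry_out(targets=[[0,0,-0.2,0,0,0],[0,0,-0.3,0,0,0],[0,0,-0.4,0,0,0],[0,0,0,0,0,0]])

```text
time_s: 12.75
tool_pos: [433.2, -178.8, 27.7]
orientation: [2.184, 2.253, 0.002]
ft_force: [1.6, -0.6, -1.0]
gripper_width: 41.2
gripper_force: 57.6
```

Run:
```python
from h import *
go(572,-202.2,30,91.5)
p=cams.camera_params('side');im=cams.camera('side');u=pix(p,[[432,-179,15]])[0]
x,y=u.astype(int);a=cv2.resize(im[y-40:y+30,x-50:x+50],(600,420),interpolation=cv2.INTER_CUBIC)
cv2.imwrite('pics/s4.png',a[:,:,::-1])
```

```text
t 12.75 pos [ 433.2 -178.8   27.7] shift [-1.11  5.52 -0.07] turn [0.04 0.02 0.06] w 41.2
```

View pics/s4.png

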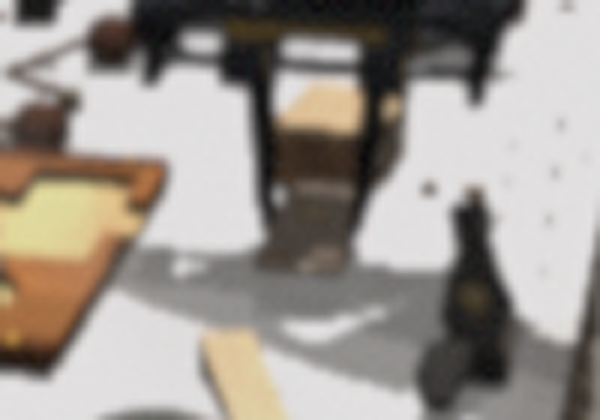

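Emit:
carry_out(targets=[[0,0.3,-0.5,0,0,0],[-0.15,0.6,-0.6,0,0,0],[-0.15,0.8,0,0,0,0],[-0.2,0.9,0,0,0,0.06],[-0.2,0.9,0,0,0,0],[-0.2,0.9,0,0,0,0],[-0.15,0.75,0,0,0,0],[-0.06,0.37,0,0,0,0]])

```text
time_s: 13.47
tool_pos: [572.4, -202.3, 52.9]
orientation: [2.192, 2.249, 0.001]
ft_force: [0.2, -0.3, -0.9]
gripper_width: 40.8
gripper_force: 57.6
```

Emit:
carry_out(targets=[[0,0,0.5,0,0,0],[0,0,0.6,0,0,0],[0,0,0,0,0,0]])

```text
time_s: 13.72
tool_pos: [566.6, -200.3, 20.9]
orientation: [-2.187, -2.245, 0.005]
ft_force: [-0.5, 1.1, -3.0]
gripper_width: 40.7
gripper_force: 57.6
```

```bash
python3 - <<'E'
from h import *
go(572,-202.2,9.3,91.5)
E
python3 snap.py w4
```

```text
t 13.72 pos [ 566.6 -200.3   20.9] shift [-0.08  0.22  0.46] turn [-0.08 -0.04 -0.  ] w 40.7
```

View pics/w4.png

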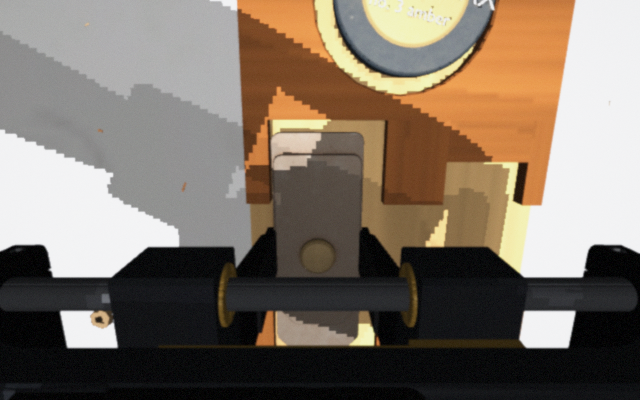

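Emit:
carry_out(targets=[[0,0.1,0,0,0,0],[0,0,0,0,0,0]])

```text
time_s: 13.93
tool_pos: [573.1, -201.9, 25.9]
orientation: [2.192, 2.249, 0.001]
ft_force: [0.0, -0.2, -1.8]
gripper_width: 41.1
gripper_force: 57.6
```

Run:
```python
from h import *
go(572,-202.2,9.3,91.5)
d=np.load('pics/w4.npz');im=d['im'];print(ray(d,[(270,180),(386,180),(330,121)],15)[:,:2].round(1).tolist(), 'iron',ray(d,[(272,180),(362,180),(318,133)],22)[:,:2].round(1).tolist())
```

```text
t 13.93 pos [ 573.1 -201.9   25.9] shift [-0.01 -0.04  0.66] turn [ 0.01  0.   -0.01] w 41.1
[[542.5, -165.8], [600.5, -164.1], [571.5, -136.0]] iron [[544.4, -164.3], [587.6, -163.0], [565.9, -141.4]]
```

Emit:
carry_out(targets=[[0,-0.02,0.2,0,0,0],[0,0,0.2,0,0,0],[0,0,0.1,0,0,0],[0,0,0.06,0,0,0],[0,0,0,0,0,0],[0,0,0,0,0,0]])

```text
time_s: 14.43
tool_pos: [572.3, -201.8, 11.3]
orientation: [-2.192, -2.25, 0.0]
ft_force: [-0.2, 0.2, -1.9]
gripper_width: 40.7
gripper_force: 57.6
```

Emit:
carry_out(targets=[[0,0,0.05,0,0,0],[0,0,0.04,0,0,0],[0,0,0,0,0,0]])

```text
time_s: 14.68
tool_pos: [572.7, -201.9, 9.4]
orientation: [2.192, 2.25, 0.0]
ft_force: [0.8, 0.2, -1.1]
gripper_width: 41.0
gripper_force: 57.8
```

Emit:
carry_out(targets=[[0,0,0,0,0,0],[0,0,0,0,0,0],[0,0,0,0,0,0],[0,0,0,0,0,0]], grip=0.66)

```text
time_s: 15.02
tool_pos: [572.5, -201.9, 9.3]
orientation: [2.192, 2.25, 0.0]
ft_force: [0.8, -0.5, 0.3]
gripper_width: 60.6
gripper_force: 0.0
```

Emit:
carry_out(targets=[[0,0,-0.2,0,0,0],[0,0,-0.6,0,0,0],[0,0,-0.9,0,0,0],[0,0,-1,0,0,0],[0.5,-0.5,-1,0,0,0],[0.8,-0.9,-0.8,0,0,0],[0.8,-0.9,0,0,0,0],[0.8,-0.9,0,0,0,0]])

```text
time_s: 15.68
tool_pos: [491.0, -131.3, 124.2]
orientation: [2.19, 2.247, 0.003]
ft_force: [0.2, -0.4, -0.8]
gripper_width: 62.6
gripper_force: 0.0
```

Emit:
carry_out(targets=[[0.8,-0.9,0,0,0,0],[0.8,-0.8,0,0,0,0],[0,-0.3,0,0,0,-1],[0,0,0,0,0,-1],[0,0,0,0,0,-1],[0,0,0,0,0,-1],[0,0,0,0,0,0]])

```text
time_s: 16.27
tool_pos: [439.6, -92.7, 122.2]
orientation: [1.766, 2.597, 0.0]
ft_force: [0.4, 0.0, -0.4]
gripper_width: 62.8
gripper_force: 0.0
```

```bash
python3 snap.py w5
python3 - <<'E'
from h import *
go(440,-20,3,112)
E
```

```text
t 16.32 pos [439.6 -92.7 122. ] shift [2.7  1.07 4.76] turn [ 0.01  0.   -0.12] w 62.8
```

View pics/w5.png

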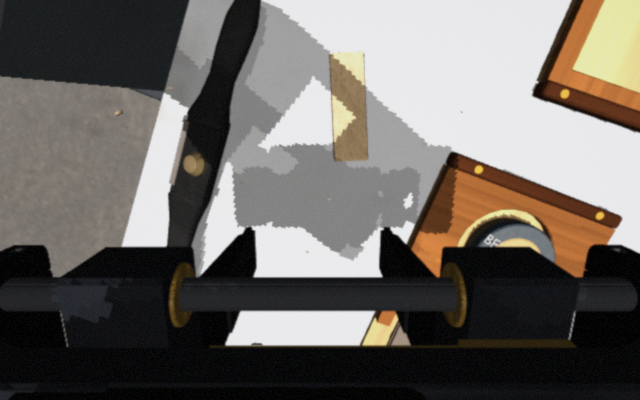

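Run:
```python
from h import *
d=np.load('pics/w5.npz')
for zl,zu in((18,1),(0,17)):
    l=ray(d,[(334,159),(368,159)],zl)[:,:2];u=ray(d,[(330,54),(365,52)],zu)[:,:2]
    a=u.mean(0)-l.mean(0);print('w',np.linalg.norm(l[1]-l[0]).round(1),np.linalg.norm(u[1]-u[0]).round(1),'L',np.linalg.norm(a).round(1),'c',((l.mean(0)+u.mean(0))/2).round(1),'yaw',90+np.degrees(np.arctan2(-a[0],a[1])).round(1))
    c=(l.mean(0)+u.mean(0))/2
    go(*c,4,90+np.degrees(np.arctan2(-a[0],a[1])))
```

```text
w 26.1 26.6 L 78.3 c [437.2 -18. ] yaw 113.8
t 16.32 pos [439.6 -92.7 122. ] shift [2.82 1.   4.72] turn [ 0.01  0.   -0.48] w 62.8
w 27.8 25.1 L 79.1 c [438.3 -20.1] yaw 116.0
t 16.32 pos [439.6 -92.7 122. ] shift [2.72 1.01 4.72] turn [ 0.01  0.   -0.92] w 62.8
```

Emit:
carry_out(targets=[[0.6,0.2,0.5,0,0,0],[0.8,0.3,0.8,0,0,0],[0.8,0.3,0.9,0,0,0],[0.6,0.2,0.9,0,0,0],[0,0,0.7,0,0,-0.48],[0,0,0.4,0,0,0],[0,0,0.2,0,0,0],[0,0,0.15,0,0,0]], grip=0.5)

```text
time_s: 16.98
tool_pos: [437.4, -18.7, 7.8]
orientation: [-1.716, -2.631, 0.0]
ft_force: [-0.4, 0.6, 0.9]
gripper_width: 47.5
gripper_force: 0.0
```

Emit:
carry_out(targets=[[0,0,0.1,0,0,0],[0,0,0.05,0,0,0],[0,0,0,0,0,0]])

```text
time_s: 17.23
tool_pos: [437.8, -18.9, 4.8]
orientation: [1.715, 2.631, 0.001]
ft_force: [-1.1, -0.2, -0.4]
gripper_width: 47.4
gripper_force: 0.0
```

Run:
```python
from h import *
go(437.5,-18.5,3,113.8)
```

```text
t 17.23 pos [437.8 -18.9   4.8] shift [ 0.02 -0.01  0.07] turn [0.01 0.01 0.  ] w 47.4
```

Emit:
carry_out(targets=[[0,0,0.06,0,0,0],[0,0,0,0,0,0]])

```text
time_s: 17.4
tool_pos: [437.6, -18.6, 3.1]
orientation: [1.714, 2.632, 0.001]
ft_force: [-0.8, -0.7, -0.6]
gripper_width: 47.7
gripper_force: 0.0
```

Emit:
carry_out(targets=[[0,0,0,0,0,0],[0,0,0,0,0,0],[0,0,0,0,0,0],[0,0,0,0,0,0],[0,0,0,0,0,0],[0,0,0,0,0,0]], grip=0.1, squeeze=15)

```text
time_s: 17.9
tool_pos: [437.2, -18.4, 2.7]
orientation: [-1.714, -2.633, 0.0]
ft_force: [-0.1, -0.6, 0.3]
gripper_width: 26.1
gripper_force: 15.0
```

Emit:
carry_out(targets=[[0,0,-0.2,0,0,0],[0,0,-0.4,0,0,0],[0,0,-0.6,0,0,0],[0,0,-0.7,0,0,0],[0,0,-0.4,0,0,0],[0,0,0,0,0,0]])

```text
time_s: 18.4
tool_pos: [439.6, -18.8, 63.5]
orientation: [1.711, 2.628, 0.004]
ft_force: [0.3, 0.5, 0.1]
gripper_width: 25.8
gripper_force: 15.0
```

```bash
python3 snap.py w6
python3 - <<'E'
from h import *
go(651,-200.2,9,91.5)
E
```

```text
t 18.45 pos [438.5 -18.6  61.9] shift [-10.08   4.82   2.15] turn [0.04 0.02 4.48] w 25.7
```

View pics/w6.png

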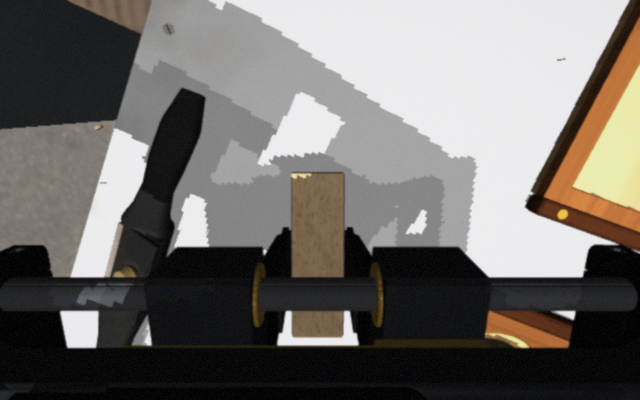

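Emit:
carry_out(targets=[[0,0,-0.2,0,0,1],[0,0,-0.2,0,0,1],[0,0,0,0,0,1],[0,0,0,0,0,1],[0,0,0,0,0,0.46],[0,0,0,0,0,0]])

```text
time_s: 18.95
tool_pos: [436.3, -18.3, 69.0]
orientation: [-2.19, -2.25, 0.002]
ft_force: [-0.3, 0.1, -1.6]
gripper_width: 25.6
gripper_force: 15.0
```

Emit:
carry_out(targets=[[-0.6,0.6,0,0,0,0],[-0.9,1,0,0,0,0],[-0.9,1,0,0,0,0],[-0.9,1,0,0,0,0],[-0.9,1,0,0,0,0],[-0.9,1,0,0,0,0],[-0.9,1,0,0,0,0],[-0.9,1,0,0,0,0]])

```text
time_s: 19.62
tool_pos: [632.4, -186.6, 68.6]
orientation: [-2.188, -2.252, 0.001]
ft_force: [-0.5, -0.3, -0.1]
gripper_width: 25.7
gripper_force: 15.0
```

Emit:
carry_out(targets=[[-0.4,0.5,0,0,0,0],[-0.2,0.2,0,0,0,0],[0,0,0.3,0,0,0],[0,0,0,0,0,0],[0,0,0,0,0,0]])

```text
time_s: 20.03
tool_pos: [647.8, -198.8, 60.8]
orientation: [-2.187, -2.25, 0.002]
ft_force: [-0.6, 0.3, -0.3]
gripper_width: 26.0
gripper_force: 15.0
```

Run:
```python
from h import *
go(651,-200.2,9,91.5)
d=np.load('pics/w6.npz');a=ray(d,[(317.5,172)],60)[0,:2];b=ray(d,[(318,336)],77)[0,:2];print('wedge rel TCP',((a+b)/2-[438.5,-18.6]).round(1),np.linalg.norm(a-b))
```

```text
t 20.03 pos [ 647.8 -198.8   60.8] shift [-0.06  0.13  2.07] turn [-0.04 -0.02  0.03] w 26.0
wedge rel TCP [ 2.2 -0.3] 80.2420218652799
```

Emit:
carry_out(targets=[[-0.04,0.06,0.5,0,0,0],[0,0,0.6,0,0,0],[0,0,0.4,0,0,0],[0,0,0.2,0,0,0],[0,0,0,0,0,0],[0,0,0,0,0,0]])

```text
time_s: 20.53
tool_pos: [650.8, -200.8, 19.3]
orientation: [-2.189, -2.251, 0.001]
ft_force: [0.1, 0.1, -0.6]
gripper_width: 25.6
gripper_force: 15.0
```

Run:
```python
from h import *
go(651,-200.2,9,91.5)
```

```text
t 20.53 pos [ 650.8 -200.8   19.3] shift [0.02 0.01 0.41] turn [-0.02 -0.01  0.02] w 25.6
```

Emit:
carry_out(targets=[[0,0,0.2,0,0,0],[0,0,0.1,0,0,0],[0,0,0.06,0,0,0],[0,0,0.04,0,0,0],[0,0,0,0,0,0],[0,0,0,0,0,0]])

```text
time_s: 21.03
tool_pos: [651.4, -201.1, 10.3]
orientation: [2.19, 2.252, 0.0]
ft_force: [0.4, -0.5, -1.0]
gripper_width: 25.8
gripper_force: 15.0
```

Emit:
carry_out(targets=[[0,0,0.03,0,0,0],[0,0,0,0,0,0]])

```text
time_s: 21.2
tool_pos: [651.4, -201.1, 9.5]
orientation: [2.19, 2.252, 0.0]
ft_force: [0.1, 0.0, -0.5]
gripper_width: 26.3
gripper_force: 15.0
```

Emit:
carry_out(targets=[[0,0,0.03,0,0,0],[0,0,0,0,0,0],[0,0,0,0,0,0],[0,0,0,0,0,0],[0,0,0,0,0,0]], grip=0.48)

```text
time_s: 21.62
tool_pos: [651.4, -201.1, 8.8]
orientation: [2.19, 2.252, 0.0]
ft_force: [-0.3, 1.0, 0.2]
gripper_width: 45.1
gripper_force: 0.0
```

Emit:
carry_out(targets=[[0,0,-0.2,0,0,0],[0,0,-0.6,0,0,0],[0,0,-0.9,0,0,0],[0,0,-1,0,0,0],[0,0,-1,0,0,0],[-0.8,-0.8,-1,0,0,0],[-0.8,-0.8,-1,0,0,0],[-0.8,-0.8,-0.6,0,0,0]], grip=0.95)

```text
time_s: 22.28
tool_pos: [593.9, -263.7, 171.6]
orientation: [2.185, 2.249, 0.002]
ft_force: [0.3, -1.0, 0.4]
gripper_width: 88.7
gripper_force: 0.0
```

Emit:
carry_out(targets=[[-0.8,-0.8,0,0,0,0],[-0.8,-0.8,0,0,0,0],[-0.8,-0.8,0,0,0,0],[-0.8,-0.8,0,0,0,0],[-0.8,-0.8,0,0,0,0],[-0.8,-0.9,0,0,0,0],[-0.8,-0.9,0,0,0,0],[0,0,0,0,0,0]])

```text
time_s: 22.95
tool_pos: [449.0, -409.9, 168.0]
orientation: [2.194, 2.246, -0.003]
ft_force: [-0.2, 0.5, 0.1]
gripper_width: 90.6
gripper_force: 0.0
```

```bash
python3 snap.py w7
python3 - <<'E'
from seg import *
go(443,-337,30,91.5)
im,p=load('w7');h=cv2.cvtColor(im,cv2.COLOR_RGB2HSV)
print('exp box px',pix(p,[[443,-337,40],[414,-298,40],[472,-298,40],[414,-376,40]]).round(0).tolist())
u=pix(p,[[443,-330,40]])[0].astype(int)
for dy in(-40,0,20): print([h[u[1]+dy,u[0]+dx].tolist() for dx in range(-100,101,20)])
E
```

```text
t 23.00 pos [ 450.6 -408.4  167.9] shift [ 2.87 -0.24  5.51] turn [ 0.01  0.02 -0.03] w 90.3
exp box px [[311.0, 103.0], [275.0, 49.0], [350.0, 51.0], [275.0, 150.0]]
[[30, 3, 98], [15, 5, 99], [120, 2, 121], [120, 2, 126], [16, 103, 109], [18, 70, 121], [135, 4, 120], [0, 0, 121], [113, 5, 193], [120, 4, 191], [113, 5, 192]]
[[120, 2, 146], [90, 8, 98], [140, 8, 100], [0, 0, 98], [17, 95, 180], [24, 73, 191], [19, 89, 191], [20, 57, 171], [0, 2, 125], [113, 5, 194], [120, 3, 195]]
[[105, 3, 190], [135, 4, 145], [60, 5, 99], [120, 1, 193], [18, 90, 192], [19, 86, 187], [22, 76, 189], [15, 21, 121], [30, 4, 122], [170, 6, 124], [105, 5, 194]]
```

Run:
```python
from seg import *
im,p=load('w7');h=cv2.cvtColor(im,cv2.COLOR_RGB2HSV)
m=((h[...,1]>35)&(h[...,0]<35)&(h[...,0]>8)).astype(np.uint8)*255
c=comp(m,(230,20,400,190));print(c.min(0),c.max(0),'box',rect(p,c,40),'area',cv2.contourArea(c))
q=cv2.approxPolyDP(c,6,True)[:,0];print(q.tolist(),ray(p,q,40)[:,:2].round(1).tolist())
for row in range(55,160,20):
    xs=np.where(m[row,230:400])[0];print(row,xs.min()+230,xs.max()+230,len(xs),[int(v) for v in h[row,264:360:8,2]])
```

```text
[273  49] [357 156] box [ 444.6 -338.6   64.4   77.7   -6. ] area 7252.5
[[285, 49], [274, 92], [274, 147], [342, 156], [356, 60]] [[421.9, -297.5], [413.2, -329.6], [412.9, -373.3], [469.4, -379.3], [477.2, -304.1]]
55 283 328 46 [122, 125, 122, 103, 98, 104, 189, 176, 95, 110, 122, 124]
75 230 357 89 [100, 99, 106, 170, 192, 191, 192, 191, 190, 192, 106, 107]
95 274 351 78 [94, 100, 184, 190, 181, 191, 190, 191, 191, 191, 189, 186]
115 277 351 75 [129, 197, 193, 189, 189, 189, 192, 192, 191, 191, 104, 129]
135 275 367 76 [99, 122, 151, 102, 100, 84, 81, 83, 86, 104, 102, 124]
155 326 342 17 [123, 126, 124, 125, 125, 123, 125, 110, 78, 78, 96, 117]
```

Emit:
carry_out(targets=[[0.5,-0.04,0,0,0,0],[0.8,-0.05,0,0,0,0],[0.8,-0.05,0.3,0,0,0],[0.5,-0.04,0.6,0,0,0],[0.2,0,0.8,0,0,0.75],[0,0,0.9,0,0,0.75],[0,0,0.9,0,0,0],[0,0,0.5,0,0,0]], grip=1)

```text
time_s: 23.67
tool_pos: [445.3, -333.8, 64.1]
orientation: [-2.328, -2.105, -0.0]
ft_force: [-0.2, 0.2, -0.2]
gripper_width: 95.3
gripper_force: 0.0
```

Emit:
carry_out(targets=[[0,0,0.2,0,0,0],[0,0,0,0,0,0],[0,0,0,0,0,0]])

```text
time_s: 23.92
tool_pos: [446.3, -336.8, 62.1]
orientation: [2.331, 2.104, 0.0]
ft_force: [-0.3, -0.4, 0.7]
gripper_width: 95.1
gripper_force: 0.0
```

Run:
```python
from h import *
go(444.6,-338.6,15,84)
```

```text
t 23.92 pos [ 446.3 -336.8   62.1] shift [-0.08 -0.06  1.89] turn [0.01 0.01 0.03] w 95.1
```

Emit:
carry_out(targets=[[-0.08,-0.06,0.5,0,0,0],[0,0,0.6,0,0,0],[0,0,0.5,0,0,0],[0,0,0.3,0,0,0],[0,0,0,0,0,0],[0,0,0,0,0,0]])

```text
time_s: 24.42
tool_pos: [443.5, -338.6, 13.2]
orientation: [-2.333, -2.103, 0.0]
ft_force: [-0.4, -0.2, 0.4]
gripper_width: 94.8
gripper_force: 0.0
```

Emit:
carry_out(targets=[[0,0,0,0,0,0],[0,0,0,0,0,0],[0,0,0,0,0,0],[0,0,0,0,0,0],[0,0,0,0,0,0],[0,0,0,0,0,0]], grip=0.4, squeeze=25)

```text
time_s: 24.92
tool_pos: [443.9, -338.7, 13.9]
orientation: [2.333, 2.104, 0.0]
ft_force: [-0.4, -0.2, -0.3]
gripper_width: 60.4
gripper_force: 0.0
```

Emit:
carry_out(targets=[[0,0,-0.2,0,0,0],[0,0,-0.3,0,0,0],[0,0,0,0,0,0]])

```text
time_s: 25.17
tool_pos: [444.4, -339.2, 27.5]
orientation: [2.332, 2.103, 0.0]
ft_force: [0.7, -0.9, -1.4]
gripper_width: 57.6
gripper_force: 25.0
```

Run:
```python
from seg import *
im,p=load('w2');h=cv2.cvtColor(im,cv2.COLOR_RGB2HSV)
L=[];Rr=[]
for row in range(140,226,6):
    xs=np.where(h[row,330:450,1]>110)[0]+330
    a,b=ray(p,[(xs.min()-.5,row),(xs.max()+.5,row)],15)[:,:2];L.append(a);Rr.append(b)
L=np.array(L);Rr=np.array(Rr)
for n,e in(('L',L),('R',Rr)):
    k=np.polyfit(e[:,1],e[:,0],1);print(n,'slope deg',np.degrees(-np.arctan(k[0])).round(2),'x at y=200',np.polyval(k,200).round(1),'res',np.std(e[:,0]-np.polyval(k,e[:,1])).round(2))
T=[]
for col in range(350,432,8):
    ys=np.where(h[100:200,col,1]>110)[0]+100;T.append(ray(p,[(col,ys.min()-.5)],17)[0,:2])
print('top edge',np.round(T,1).tolist())
g=((h[...,0]>19)&(h[...,0]<35)&(h[...,1]>80)).astype(np.uint8)*255
c=comp(g,(348,140,432,220));hl=cv2.convexHull(c)[:,0];w=ray(p,hl,15)[:,:2];print('well rim ext',w.min(0).round(1),w.max(0).round(1),cv2.minEnclosingCircle(w.astype(np.float32)))
```

```text
L slope deg 4.11 x at y=200 554.1 res 0.42
R slope deg 4.87 x at y=200 660.5 res 0.0
top edge [[557.2, 275.5], [566.3, 276.6], [575.4, 276.7], [584.4, 277.8], [593.5, 279.0], [602.6, 279.0], [611.6, 280.1], [620.7, 280.1], [629.7, 281.3], [638.7, 282.4], [647.7, 282.4]]
well rim ext [568.8 178.2] [644.4 242.8] ((605.2376098632812, 216.29046630859375), 39.59619140625)
```

Emit:
carry_out(targets=[[0,0,-0.6,0,0,0],[0,0,-0.9,0,0,-0.75],[0,0,-1,0,0,-0.75],[0.3,0,-0.9,0,0,0],[0.5,0.2,-0.4,0,0,0],[0.8,0.3,0,0,0,0],[0.9,0.35,0,0,0,0],[0.9,0.35,0,0,0,0]])

```text
time_s: 25.83
tool_pos: [471.5, -251.3, 120.8]
orientation: [-2.191, -2.25, -0.0]
ft_force: [0.6, 0.5, -2.5]
gripper_width: 57.9
gripper_force: 25.0
```

Emit:
carry_out(targets=[[0.9,0.35,0,0,0,0],[0.9,0.35,0,0,0,0],[0.9,0.35,0,0,0,0],[0.9,0.35,0,0,0,0],[0.9,0.35,0,0,0,0],[0.9,0.35,0,0,0,0],[0.9,0.35,0,0,0,0],[0.9,0.35,0,0,0,0]])

```text
time_s: 26.5
tool_pos: [536.1, -68.9, 120.3]
orientation: [-2.19, -2.251, 0.001]
ft_force: [-0.1, 0.8, -2.3]
gripper_width: 57.4
gripper_force: 25.0
```

Emit:
carry_out(targets=[[0.9,0.4,0,0,0,0],[0.9,0.4,0,0,0,0],[0.9,0.4,0,0,0,0],[0.9,0.4,0,0,0,0],[0.9,0.4,0,0,0,0],[0.5,0.2,0,0,0,0],[0.2,0.1,0,0,0,0],[0,0,0,0,0,0]])

```text
time_s: 27.17
tool_pos: [590.0, 61.5, 120.6]
orientation: [-2.188, -2.253, 0.001]
ft_force: [-0.0, -0.7, -2.3]
gripper_width: 57.3
gripper_force: 25.0
```

```bash
python3 snap.py w8
python3 - <<'E'
from h import *
go(608,112,25,91.5)
E
```

```text
t 27.22 pos [589.8  60.6 120.6] shift [2.04 0.79 3.82] turn [-0.01  0.01  0.03] w 57.4
```

Run:
```python
from seg import *
im,p=load('w8');h=cv2.cvtColor(im,cv2.COLOR_RGB2HSV)
t=np.radians(4.4);R=np.array([[np.cos(t),-np.sin(t)],[np.sin(t),np.cos(t)]]);C=np.array([610.5,162])
g=((h[...,0]>19)&(h[...,0]<35)&(h[...,1]>60))
for yb in(-5,-10,-20,-30,10,30,53):
    w=C+R@[0,yb];u=pix(p,[[*w,15]])[0].astype(int)
    xs=np.where(g[u[1]])[0];o=np.where(h[u[1],:,1]>110)[0]
    f=lambda c:((ray(p,[(c,u[1])],15)[0,:2]-C)@R).round(1).tolist()
    if len(xs) and len(o): print(yb,u,'pale',f(xs.min()),f(xs.max()),'sat',f(o.min()),f(o.max()))
w=C+R@[0,-3];u=pix(p,[[*w,15]])[0].astype(int)
col=u[0];print('col',[(i,*h[i,col].tolist()) for i in range(u[1]-8,u[1]+12,2)],[((ray(p,[(col,i)],15)[0,:2]-C)@R)[1].round(1) for i in range(u[1]-8,u[1]+12,2)])
go(614.1,114.6,20,94.4)
```

```text
-5 [349  71] pale [-38.7, -2.6] [36.1, -6.0] sat [-53.2, -1.9] [210.3, -14.0]
-10 [349  79] pale [-38.3, -8.1] [185.7, -18.4] sat [-52.9, -7.4] [211.3, -19.6]
-20 [349  93] pale [-38.9, -17.9] [37.0, -21.4] sat [-52.8, -17.3] [213.0, -29.5]
10 [348  49] pale [191.1, 1.7] [194.0, 1.6] sat [-203.0, 19.9] [207.6, 1.0]
30 [348  19] pale [-34.4, 31.8] [30.8, 28.8] sat [-178.9, 38.5] [204.0, 20.8]
53 [347 -17] pale [-165.4, 60.5] [-80.4, 56.6] sat [-217.5, 62.9] [193.1, 43.9]
col [(61, 13, 173, 206), (63, 14, 172, 206), (65, 13, 175, 163), (67, 16, 138, 133), (69, 22, 99, 230), (71, 23, 95, 231), (73, 23, 97, 229), (75, 23, 96, 230), (77, 24, 93, 231), (79, 24, 98, 230)] [np.float64(2.5), np.float64(1.1), np.float64(-0.2), np.float64(-1.6), np.float64(-3.0), np.float64(-4.3), np.float64(-5.7), np.float64(-7.1), np.float64(-8.5), np.float64(-9.9)]
t 27.22 pos [589.8  60.6 120.6] shift [2.13 1.04 4.02] turn [-0.01  0.01 -0.55] w 57.4
```

Emit:
carry_out(targets=[[0.5,0.25,0,0,0,0],[0.7,0.3,0,0,0,0],[0.6,0.3,0.2,0,0,0],[0.33,0.19,0.5,0,0,0],[0,0,0.8,0,0,-0.55],[0,0,0.8,0,0,0],[0,0,0.6,0,0,0],[0,0,0.3,0,0,0]])

```text
time_s: 27.88
tool_pos: [613.1, 114.3, 37.9]
orientation: [-2.134, -2.301, 0.005]
ft_force: [0.2, 0.3, -3.0]
gripper_width: 57.7
gripper_force: 25.0
```

Emit:
carry_out(targets=[[0,0,0,0,0,0],[0,0,0,0,0,0],[0,0,0,0,0,0]])

```text
time_s: 28.13
tool_pos: [615.9, 114.5, 42.4]
orientation: [2.135, 2.302, 0.003]
ft_force: [0.0, 0.4, -2.0]
gripper_width: 57.6
gripper_force: 25.0
```

Run:
```python
from h import *
go(614.1,114.6,20,94.4)
```

```text
t 28.13 pos [615.9 114.5  42.4] shift [ 0.01 -0.07  0.9 ] turn [ 0.03 -0.   -0.02] w 57.6
```

Emit:
carry_out(targets=[[0,-0.04,0.3,0,0,0],[0,0,0.25,0,0,0],[0,0,0.1,0,0,0],[0,0,0.05,0,0,0],[0,0,0,0,0,0],[0,0,0,0,0,0]])

```text
time_s: 28.63
tool_pos: [613.8, 114.4, 23.6]
orientation: [-2.136, -2.304, 0.0]
ft_force: [-0.2, 0.7, -2.1]
gripper_width: 57.6
gripper_force: 25.0
```

Emit:
carry_out(targets=[[0,0,0.05,0,0,0],[0,0,0.04,0,0,0],[0,0,0,0,0,0]])

```text
time_s: 28.88
tool_pos: [613.8, 114.4, 21.3]
orientation: [-2.136, -2.304, 0.0]
ft_force: [-0.6, 0.4, -2.3]
gripper_width: 57.7
gripper_force: 25.0
```

Emit:
carry_out(targets=[[0,0,0.04,0,0,0],[0,0,0.02,0,0,0],[0,0,0,0,0,0]])

```text
time_s: 29.13
tool_pos: [614.1, 114.4, 20.7]
orientation: [2.136, 2.304, 0.0]
ft_force: [-2.4, -0.4, 1.5]
gripper_width: 57.6
gripper_force: 25.0
```

Emit:
carry_out(targets=[[0,0,0.03,0,0,0],[0,0,0,0,0,0]])

```text
time_s: 29.3
tool_pos: [614.1, 114.4, 20.6]
orientation: [-2.136, -2.304, 0.0]
ft_force: [-3.8, -0.3, 7.5]
gripper_width: 57.5
gripper_force: 25.0
```

Emit:
carry_out(targets=[[0,0,0,0,0,0],[0,0,0,0,0,0],[0,0,0,0,0,0],[0,0,0,0,0,0],[0,0,-0.3,0,0,0],[0,0,-0.8,0,0,0],[0,0,-1,0,0,0],[0,0,-1,0,0,0]], grip=0.87)

```text
time_s: 29.97
tool_pos: [613.2, 114.4, 97.1]
orientation: [-2.135, -2.303, 0.002]
ft_force: [-0.7, 1.3, -0.1]
gripper_width: 82.8
gripper_force: 0.0
```

Emit:
carry_out(targets=[[0,-0.5,-1,0,0,0],[0,-0.9,-1,0,0,0],[0,-1,-1,0,0,0],[0.1,-1,-0.5,0,0,0],[0.1,-1,0,0,0,0],[0.1,-1,0,0,0,0],[0.1,-1,0,0,0,0],[0,-0.8,0,0,0,0.44]])

```text
time_s: 30.63
tool_pos: [432.0, 110.9, 184.6]
orientation: [2.18, 2.262, 0.001]
ft_force: [0.4, 0.1, -0.6]
gripper_width: 83.0
gripper_force: 0.0
```

Emit:
carry_out(targets=[[0,0,0,0,0,0.44],[0,0,0,0,0,0],[0,0,0,0,0,0]])

```text
time_s: 30.88
tool_pos: [433.8, 110.8, 184.8]
orientation: [2.221, 2.221, 0.002]
ft_force: [-0.6, -0.5, 0.7]
gripper_width: 82.8
gripper_force: 0.0
```

```bash
python3 snap.py w9
python3 - <<'E'
from seg import *
go(431,180,50,90)
im,p=load('w9');h=cv2.cvtColor(im,cv2.COLOR_RGB2HSV)
u=pix(p,[[431,180,76]])[0].astype(int);print('exp',u,'r px',np.linalg.norm(pix(p,[[431,180,76]])-pix(p,[[460,180,76]])))
for dy in(-60,-30,0,30): print([tuple(h[u[1]+dy,u[0]+dx].tolist()) for dx in range(-70,71,14)])
m=(h[...,2]<75).astype(np.uint8)*255
c=comp(m,(u[0]-75,max(0,u[1]-75),u[0]+75,u[1]+75));w=ray(p,c,76)[:,:2];print(c.min(0),c.max(0),rect(p,c,76),cv2.minEnclosingCircle(w.astype(np.float32)),cv2.contourArea(w.astype(np.float32)))
E
```

```text
t 30.93 pos [434.  110.8 184.7] shift [ 2.77 -0.13  5.39] turn [ 0.01 -0.   -0.  ] w 83.1
exp [312 108] r px 38.46679029780342
[(120, 5, 217), (113, 5, 221), (120, 2, 219), (105, 5, 218), (105, 5, 221), (110, 3, 219), (120, 4, 218), (108, 6, 218), (98, 5, 219), (113, 5, 221), (128, 5, 219)]
[(113, 5, 220), (120, 4, 218), (120, 5, 221), (110, 4, 212), (40, 17, 88), (50, 17, 90), (39, 22, 82), (30, 17, 74), (105, 2, 220), (110, 3, 221), (128, 5, 219)]
[(90, 3, 202), (15, 4, 140), (0, 0, 136), (45, 23, 44), (30, 12, 41), (54, 30, 43), (45, 12, 43), (35, 36, 42), (120, 5, 143), (90, 4, 143), (120, 2, 161)]
[(30, 7, 143), (140, 5, 142), (150, 4, 142), (30, 4, 140), (100, 5, 142), (0, 7, 78), (120, 5, 144), (120, 2, 144), (0, 0, 143), (30, 2, 141), (150, 2, 141)]
[279  88] [349 137] [434.4 173.8  30.9  53.2 -76.8] ((432.1119384765625, 183.37689208984375), 26.61432456970215) 1166.909017630387
```

Use a looser threshold (top lit at V≈90, table ≥136).

Run:
```python
from seg import *
im,p=load('w9');h=cv2.cvtColor(im,cv2.COLOR_RGB2HSV)
m=(h[...,2]<112).astype(np.uint8)*255
c=comp(m,(240,20,390,180));w=ray(p,c,76)[:,:2].astype(np.float32);print(c.min(0),c.max(0),rect(p,c,76),cv2.minEnclosingCircle(w),cv2.contourArea(w))
e=cv2.fitEllipse(c.astype(np.float32));print(e,ray(p,[e[0]],76)[0].round(1))
```

```text
[278  64] [350 139] [432.  184.4  53.4  54.1  38.5] ((432.33441162109375, 184.21009826660156), 27.67258644104004) 2225.7904181664344
((314.1145324707031, 101.34199523925781), (71.00082397460938, 73.5433578491211), 174.65921020507812) [432.1 185.1  76. ]
```

Emit:
carry_out(targets=[[0.6,-0.02,0,0,0,0],[0.9,-0.02,0,0,0,0],[0.9,-0.02,0.3,0,0,0],[0.4,-0.02,0.5,0,0,0],[0.15,0,0.7,0,0,0],[0,0,0.8,0,0,0],[0,0,0.5,0,0,0],[0,0,0,0,0,0]], grip=0.95)

```text
time_s: 31.6
tool_pos: [429.8, 183.9, 110.8]
orientation: [-2.22, -2.219, 0.009]
ft_force: [0.1, 0.4, 0.7]
gripper_width: 90.0
gripper_force: 0.0
```

Run:
```python
from h import *
go(432,184.5,30,90)
```

```text
t 31.60 pos [429.8 183.9 110.8] shift [0.03 0.11 3.23] turn [-0.07  0.02 -0.01] w 90.0
```

Emit:
carry_out(targets=[[0,0,0.6,0,0,0],[0,0,0.8,0,0,0],[0,0,0.8,0,0,0],[0,0,0.6,0,0,0],[0,0,0.4,0,0,0],[0,0,0.15,0,0,0],[0,0,0,0,0,0]])

```text
time_s: 32.18
tool_pos: [431.7, 184.4, 30.2]
orientation: [-2.223, -2.22, 0.001]
ft_force: [-0.1, -0.7, 0.2]
gripper_width: 90.4
gripper_force: 0.0
```

Emit:
carry_out(targets=[[0,0,0,0,0,0],[0,0,0,0,0,0],[0,0,0,0,0,0],[0,0,0,0,0,0],[0,0,0,0,0,0],[0,0,0,0,0,0],[0,0,0,0,0,0],[0,0,0,0,0,0]], grip=0.4, squeeze=25)

```text
time_s: 32.85
tool_pos: [431.9, 184.7, 30.8]
orientation: [2.223, 2.22, 0.001]
ft_force: [-0.5, -0.4, 2.4]
gripper_width: 57.2
gripper_force: 25.0
```

Emit:
carry_out(targets=[[0,0,-0.2,0,0,0],[0,0,-0.3,0,0,0],[0,0,0,0,0,0]])

```text
time_s: 33.1
tool_pos: [432.5, 184.8, 44.3]
orientation: [2.222, 2.219, 0.003]
ft_force: [-0.1, -0.1, -1.8]
gripper_width: 57.2
gripper_force: 25.0
```

Emit:
carry_out(targets=[[0,0,-0.5,0,0,0],[0,0.2,-0.7,0,0,0],[0.15,0.6,-0.7,0,0,0],[0.2,0.9,-0.4,0,0,0],[0.2,0.9,0,0,0,0],[0.2,0.9,0,0,0,0],[0.2,0.9,0,0,0,0],[0.15,0.9,0,0,0,0]])

```text
time_s: 33.77
tool_pos: [565.2, 212.2, 100.4]
orientation: [-2.223, -2.22, -0.0]
ft_force: [0.3, 0.4, -1.3]
gripper_width: 57.1
gripper_force: 25.0
```

Emit:
carry_out(targets=[[0.11,0.8,0,0,0,0],[0,0.5,0,0,0,0],[0,0.24,0.4,0,0,0],[0,0,0.6,0,0,0],[0,0,0.4,0,0,0],[0,0,0,0,0,0],[0,0,0,0,0,0]])

```text
time_s: 34.35
tool_pos: [600.3, 214.1, 63.0]
orientation: [-2.221, -2.219, 0.006]
ft_force: [0.2, 0.1, -0.8]
gripper_width: 57.1
gripper_force: 25.0
```

Run:
```python
from h import *
go(606.2,215,36.7,90)
```

```text
t 34.35 pos [600.3 214.1  63. ] shift [0.04 0.24 1.05] turn [-0.05  0.01 -0.01] w 57.1
```

Emit:
carry_out(targets=[[0.02,0,0.3,0,0,0],[0,0,0.2,0,0,0],[0,0,0.1,0,0,0],[0,0,0,0,0,0],[0,0,0,0,0,0]])

```text
time_s: 34.77
tool_pos: [602.6, 215.1, 50.4]
orientation: [-2.223, -2.22, 0.0]
ft_force: [0.8, -0.3, -0.8]
gripper_width: 57.2
gripper_force: 25.0
```

Run:
```python
from h import *
go(606.2,215,36.7,90)
```

```text
t 34.77 pos [602.6 215.1  50.4] shift [-0.    0.14  0.55] turn [-0.   -0.   -0.01] w 57.2
```

Emit:
carry_out(targets=[[0,0.13,0.2,0,0,0],[0,0,0.15,0,0,0],[0,0,0.08,0,0,0],[0,0,0.04,0,0,0],[0,0,0,0,0,0],[0,0,0,0,0,0]])

```text
time_s: 35.27
tool_pos: [605.9, 215.1, 38.5]
orientation: [-2.223, -2.22, 0.0]
ft_force: [-0.4, 0.2, -1.7]
gripper_width: 57.1
gripper_force: 25.0
```

Emit:
carry_out(targets=[[0,0,0.04,0,0,0],[0,0,0.02,0,0,0],[0,0,0,0,0,0]])

```text
time_s: 35.52
tool_pos: [605.9, 215.1, 37.1]
orientation: [-2.223, -2.22, -0.0]
ft_force: [-0.3, 0.3, -1.4]
gripper_width: 57.1
gripper_force: 25.0
```

Emit:
carry_out(targets=[[0,0,0.03,0,0,0],[0,0,0.02,0,0,0],[0,0,0,0,0,0]])

```text
time_s: 35.77
tool_pos: [606.1, 215.2, 36.8]
orientation: [-2.223, -2.22, -0.0]
ft_force: [-2.8, -1.0, 4.4]
gripper_width: 56.9
gripper_force: 25.0
```

Emit:
carry_out(targets=[[0,0,0,0,0,0],[0,0,0,0,0,0],[0,0,0,0,0,0],[0,0,0,0,0,0],[0,0,0,0,0,0]], grip=0.88)

```text
time_s: 36.18
tool_pos: [606.0, 215.1, 35.7]
orientation: [-2.223, -2.22, -0.0]
ft_force: [0.4, 0.3, 0.2]
gripper_width: 82.3
gripper_force: 0.0
```

Emit:
carry_out(targets=[[0,0,-0.3,0,0,0],[0,0,-0.7,0,0,0],[0,0,-1,0,0,0],[0,0,-1,0,0,0],[0,0,-1,0,0,0],[0,0,-1,0,0,0],[0,0,-1,0,0,0],[0,0,-1,0,0,0]])

```text
time_s: 36.85
tool_pos: [605.9, 215.1, 212.8]
orientation: [2.222, 2.22, 0.001]
ft_force: [0.3, -0.7, 0.6]
gripper_width: 83.5
gripper_force: 0.0
```

Emit:
carry_out(targets=[[-1,-0.5,0,0,0,0],[-1,-0.5,0,0,0,0],[-1,-0.5,0,0,0,0],[-1,-0.5,0,0,0,0],[-1,-0.5,0,0,0,0],[-0.6,0,0,0,0,0],[0,0,0,0,0,0]])

```text
time_s: 37.43
tool_pos: [542.9, 72.9, 211.7]
orientation: [2.225, 2.216, 0.0]
ft_force: [-0.2, 0.2, -0.7]
gripper_width: 84.0
gripper_force: 0.0
```

```bash
python3 snap.py w10
python3 - <<'E'
from seg import *
go(600,0,200,90)
im,p=load('w10');h=cv2.cvtColor(im,cv2.COLOR_RGB2HSV)
ui=pix(p,[[606.2,215,82]])[0];print('jar cap exp',ui); ub=pix(p,[[614.1,114.6,46]])[0];print('box exp',ub)
E
```

```text
t 37.48 pos [543.3  74.1 211.7] shift [-2.96  2.28  0.47] turn [ 0.01 -0.   -0.04] w 83.7
jar cap exp [399.16297605   8.45352099]
box exp [393.08524682 137.86629291]
```

Emit:
carry_out(targets=[[-1,0.3,0,0,0,0],[-1,0.3,0,0,0,0],[-1,0.3,0,0,0,0],[-1,0.3,0,0,0,0],[-1,0.3,0,0,0,0],[-1,0.3,0,0,0,0],[-1,0.3,0,0,0,0],[-1,0.3,0,0,0,0]])

```text
time_s: 38.15
tool_pos: [604.0, -125.2, 211.1]
orientation: [2.222, 2.221, 0.001]
ft_force: [0.4, -0.3, -0.7]
gripper_width: 84.0
gripper_force: 0.0
```

Emit:
carry_out(targets=[[-1,0,0,0,0,0],[-1,0,0,0,0,0],[-1,0,0,0,0,0],[-1,0,0,0,0,0],[-1,0,0,0,0,0],[0,0,0,0,0,0],[0,0,0,0,0,0]])

```text
time_s: 38.73
tool_pos: [603.5, -250.1, 210.8]
orientation: [-2.224, -2.219, -0.001]
ft_force: [-0.3, 1.0, -0.4]
gripper_width: 83.8
gripper_force: 0.0
```

```bash
python3 snap.py w11
python3 - <<'E'
from seg import *
im,p=load('w10');h=cv2.cvtColor(im,cv2.COLOR_RGB2HSV)
# assembly: box top: low-ish sat pale vs orange
m=((h[...,1]<110)&(h[...,1]>35)&(h[...,0]<35)&(h[...,0]>8)).astype(np.uint8)*255
c=comp(m,(340,80,450,215));print('box',rect(p,c,46),c.min(0),c.max(0))
im,p=load('w11');h=cv2.cvtColor(im,cv2.COLOR_RGB2HSV)
go(600,-240,200,90)
ci=pix(p,[[572.3,-202,10],[651,-200.5,14],[603,-82,30]]);print(ci.round(0).tolist())
u=ci[0].astype(int)
for r0 in (u[1]-35,u[1]-15,u[1]+15): print(r0,[(x,*h[r0,x].tolist()) for x in range(u[0]-54,u[0]+150,6)])
E
```

```text
box [612.9 117.7  61.   83.7   4.2] [358  86] [425 180]
t 38.78 pos [ 603.4 -249.3  210.8] shift [ 0.37 -0.14  0.43] turn [-0.   -0.01 -0.01] w 83.9
[[286.0, 129.0], [364.0, 128.0], [316.0, -8.0]]
93 [(231, 75, 4, 131), (237, 60, 2, 133), (243, 12, 170, 84), (249, 12, 179, 84), (255, 16, 143, 66), (261, 17, 125, 124), (267, 14, 56, 77), (273, 17, 60, 76), (279, 14, 50, 162), (285, 15, 49, 171), (291, 15, 56, 173), (297, 14, 51, 174), (303, 15, 54, 174), (309, 30, 79, 206), (315, 13, 178, 182), (321, 13, 183, 138), (327, 14, 185, 84), (333, 11, 179, 84), (339, 12, 182, 87), (345, 18, 120, 123), (351, 18, 123, 106), (357, 17, 94, 119), (363, 20, 95, 121), (369, 17, 95, 126), (375, 27, 67, 195), (381, 27, 88, 203), (387, 13, 183, 171), (393, 13, 167, 171), (399, 126, 6, 210), (405, 120, 4, 208), (411, 114, 6, 210), (417, 100, 4, 206), (423, 110, 7, 211), (429, 120, 4, 207)]
113 [(231, 0, 2, 110), (237, 80, 7, 110), (243, 0, 2, 108), (249, 18, 127, 92), (255, 18, 125, 110), (261, 18, 127, 114), (267, 10, 56, 82), (273, 15, 51, 170), (279, 16, 54, 171), (285, 14, 53, 172), (291, 15, 52, 1
[... 450 characters left out ...]
(429, 128, 5, 210)]
143 [(231, 60, 2, 108), (237, 120, 2, 108), (243, 30, 5, 109), (249, 17, 122, 94), (255, 17, 125, 118), (261, 17, 122, 113), (267, 11, 79, 77), (273, 15, 68, 60), (279, 14, 53, 63), (285, 15, 59, 61), (291, 13, 59, 61), (297, 15, 57, 63), (303, 17, 59, 61), (309, 15, 106, 77), (315, 18, 126, 113), (321, 19, 129, 121), (327, 17, 128, 120), (333, 17, 122, 119), (339, 16, 127, 114), (345, 18, 121, 112), (351, 16, 119, 94), (357, 19, 95, 121), (363, 18, 96, 111), (369, 17, 96, 114), (375, 17, 98, 115), (381, 17, 126, 125), (387, 18, 122, 128), (393, 0, 8, 135), (399, 0, 0, 134), (405, 150, 2, 134), (411, 120, 4, 136), (417, 30, 2, 136), (423, 165, 4, 140), (429, 120, 4, 210)]
```

```bash
python3 -c "
from workcell import r
print(r.close_job())"
```

```text
the job is handed in; nothing more can be done
None
```

I placed all five things in their own recesses, released them and handed the job in at about 39 s; contact heights matched the recess floors, and camera checks from above agreed for all but the glue jar, which I did not look at again after release, and the verdict was not shown to me.

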